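# Zero the thickness gauge and hold a sample in its slot

## Task

Zero the thickness gauge: push its red-handled lever all the way down to the stop and let it spring fully back up. Then take the sample holder with the orange grip from the rack and lower its blade upright into the slot on top of the gauge until the dark line on the blade is level with the top, and finish while holding it still there in the gripper, hanging free and not pushed hard against the slot. Do not disturb the other holders and the things lying on the bench.

Things in the scene. Friction and masses are not known exactly. Their poses are not given: they have to be found in the camera images.
- holder_orange: Sample holder to use, upright: aluminium blade 8 (x) x 30 (y) mm, 70 mm long, tapered over its last 6 mm to 5 x 26; on top an ORANGE grip block 16 (x) x 36 (y) x 36 mm tall (70 to 106 mm above the foot). Dark line round the blade 45 mm above the foot. 50 to 100 g. Origin: centre of the foot; z up. Same when turned half round about z. Starts in the rack, foot 10 mm above the table.
- rack: Fixed grey rack 70 (x) x 170 (y) x 40 mm high with three pockets 30 mm deep, 55 mm apart along its y, in which the three holders stand in any order, their axes as the rack's. Origin: centre of its underside.
- holder_white: Bystander: a like holder with a white grip, in the same rack; leave it alone. Origin: centre of its foot.
- holder_blue: Bystander: a like holder with a blue grip, in the same rack; leave it alone. Origin: centre of its foot.
- gauge: The thickness gauge, fixed to the table: a blue housing 150 (x) x 140 (y) x 130 mm high with a flat white top, hollow and open below the slot for more than 110 mm. Origin: centre of its underside, x away from the display face, z up. A sprung lever stands at its -y side.
- slot (a point): Centre of the mouth of the gauge's slot, in the white top, 130 mm above the table, above the centre of the housing, framed by a thin dark outline 24 x 46 mm. The slot is 10 mm (its x) by 32 mm (its y) and goes straight through the 12 mm top; axes as the gauge.
- lever (a joint): Angle of the gauge's zero lever, rad: 0 at rest (arm 0.45 rad above level), 0.80 at its lower stop (0.35 rad below level). It grows as the lever is pushed down. A spring drives it back to 0: about 2 N at the handle at rest and 7 N at the stop.
- lever_hinge (a point): Centre of the lever's hinge, 100 mm above the table and 98 mm to the -y side of the slot's centre (level with it in x); the hinge axis lies along the gauge's y. Axes as the gauge.
- lever_grip (a point): Centre of the lever's red handle: a level bar 44 mm long (along the gauge's y) and 20 mm thick, 130 mm from the hinge towards the gauge's -x side. It moves with the lever, in an arc about the hinge, 157 mm above the table at rest and 55 mm at the stop, and may be pressed down from above.
- jar: Bystander: amber jar with blue cap, 48 mm across, 75 mm high. Origin: centre of its underside.
- screwdriver: Bystander: screwdriver with yellow handle, 170 mm, lying on the table. Origin: its middle, underneath.
- beaker: Bystander: glass beaker, 70 mm across, 85 mm high. Origin: centre of its underside.
- wrench: Bystander: steel wrench, 150 mm, lying on the table. Origin: its middle, underneath.
Not all that is in view belongs to the job. What is shaped like the holder_orange but purple or turquoise is not meant.

How it is judged:
By the outcome, as a careful person would: the job done as asked, in the order asked, and still so for the second after the job is handed in, while the arm keeps its last pose, push and grip.
It also fails if it takes over 64 s, if anything falls off the work surface, if the arm or the gripper's body presses on something with over 40 N, if the wrist force passes 120 N, or if a joint passes its speed limit or range.

## Robot

A 6-joint arm with a two-finger parallel gripper is mounted at the origin on the work surface. World frame = base frame: x ahead of the robot, y to its left, z up, the work surface at z = 0. Lengths are in m, angles in rad, forces in N, time in s.
With the tool pointing down it reaches from about 0.325 to 0.9 m from the base axis. Payload 3.5 kg.
Tool frame: the origin (TCP) lies at the very end of the fingers, on their centre line; the grasp point (between the pads) lies 19 mm behind it; z points along the fingers, y is the line along which they close (so a half turn about z gives the same grasp; the last joint's range is limited). The gripper opens to 85 mm and grips with 20 to 120 N. Pads are 22 mm wide; open, the fingers measure 114 mm over their backs; the gripper's body (76 mm by 85 mm) begins 54 mm behind the grasp point. The pads swing forward as they close: fully open they stand 13 mm farther back than shut.
Start: joints at [-1.384, 0.276, -0.026, 1.268, 0, 1.467], TCP at [0.179, -0.599, 0.231] pointing down, gripper open.
Joint ranges: [-3.12, 3.12], [-0.85, 1.88], [-1.08, 1.24], [-1.95, 2.15], [-1.57, 1.53], [-3.14, 3.14]. Speed limits (rad/s): [2.57, 2.57, 3.14, 3.14, 3.14, 3.14].

## Interface

Orientations are given as a unit quaternion [w, x, y, z].
In Python, from workcell import observe, get_image, camera_model, sign_off gives the robot as it stands. The module is installed in compiled form; this text tells all that it offers.
- The arm moves only by the tool servo_tool, never from a script. Its argument "commands" is a list of rows, each an object with "twist": the turn, a rotation vector about the tool's x, y, z in degrees, a list of three; "linear": the shift along the tool's x, y, z in m, a list of three; "jaw": the finger opening in m, from 0 to 0.0854. In form: [{"twist": [wx, wy, wz], "linear": [dx, dy, dz], "jaw": jaw}, ...]. A call has exactly 10 rows; each row is the pose to reach, as a shift and turn from the pose commanded when the call began, along the tool's axes at that moment; what a row does not reach only later rows make up. A row lasts 1/10 s, in which the tool goes at most 50 mm and 8.59 degrees, less where a joint would pass 70% of its speed; a pose out of reach is approached as far as the arm can. A call with a gripper value outside its range is refused whole. The fingers move at their own pace and stop on an object; "force" is the grip in N (left out, the last holds). Time passes only in rows, so rows that repeat a pose let the fingers close, or fill a call up. It gives the time, the measured TCP pose, the force, the opening and the grip force at its end, in the units of the state.
- observe(): the state, without advancing time (a new reading comes with each control period).
- get_image(name): name is "scene" or "top" or "wrist"; returns the picture (384x512x3 uint8, red, green, blue); there is no depth.
- camera_model(name): a dict with "camera_matrix" (3x3 intrinsics, pixels), "rvec" (rotation vector, rad) and "tvec" (3), from world to camera coordinates, as OpenCV has them; the wrist camera has in their place "T_tool_cam" (4x4, takes a point from camera to tool coordinates, whose origin is the TCP and whose axes are the flange's). Camera axes: x right, y down, z forward; pixel columns grow to the right and rows downward; lengths in m; the calibration is good to about 2 mm. A picture is of the moment at which its call begins: read the wrist's pose just before it. camera_model takes no time and is no camera call.
- sign_off(): hands the job in; it is judged then, once.
The state is a dict: "t": time; "joint_pos": joint angles; "joint_velocities": joint speeds; "joint_efforts": joint torques, N m; "position": TCP position; "tool_rot": TCP orientation; "force": force on the tool from outside, world axes, zero at the start; "wrist_torque": the same for the moment, N m; "grip_width": finger opening in m; "grip_force": force on a finger pad.
Only numpy, scipy, OpenCV 4.12 (cv2) and the standard library are available. Lean on these libraries where they do the work, as an engineer would, in place of code of your own. Each camera call takes 0.05 s, during which the arm holds its last target. There are 200 camera calls.

## Working session

There is one attempt and no reset: what is moved stays moved. The work goes in short steps, Python scripts to look and compute and a tool call to move; the robot and the scene stay as the last step left them, time stands still between calls to the robot, and variables do not carry over. Pictures are saved under pics/ and viewed, at most 10 in all, crops included, and the job is handed in when it is done.

Besides the shell and the picture viewer there is one more tool, called after ">>>" by a JSON object that holds its "name" and its "arguments", one argument or row to a line. servo_tool: Moves the arm, as the interface text tells. Its arguments: {"type":"object","properties":{"commands":{"type":"array"},"force":{"type":"number"}},"required":["commands"]}

```bash
mkdir -p pics; cat > h.py <<'E'
import numpy as np, cv2
from scipy.spatial.transform import Rotation as R
from workcell import observe, get_image, camera_model, sign_off
def cam(name, st=None):
    m=camera_model(name); K=np.array(m["camera_matrix"],float)
    if name=="wrist":
        T=np.eye(4); q=st["tool_rot"]; T[:3,:3]=R.from_quat([q[1],q[2],q[3],q[0]]).as_matrix(); T[:3,3]=st["position"]
        W=np.linalg.inv(T@np.array(m["T_tool_cam"])); return K,W[:3,:3],W[:3,3]
    return K,cv2.Rodrigues(np.array(m["rvec"],float))[0],np.array(m["tvec"],float).ravel()
def ray(c,uv):
    K,r,t=c; d=r.T@np.linalg.inv(K)@np.array([uv[0],uv[1],1.]); return -r.T@t,d
def atz(c,uv,z):
    o,d=ray(c,uv); return o+d*(z-o[2])/d[2]
def tri(obs):
    A=np.zeros((3,3));b=np.zeros(3)
    for c,uv in obs:
        o,d=ray(c,uv); d=d/np.linalg.norm(d); P=np.eye(3)-np.outer(d,d); A+=P;b+=P@o
    x=np.linalg.solve(A,b); return x
def proj(c,p):
    K,r,t=c; q=K@(r@np.asarray(p,float)+t); return q[:2]/q[2]
def save(fn,im): cv2.imwrite(fn,cv2.cvtColor(im,cv2.COLOR_RGB2BGR))
E
python3 - <<'E'
from h import *
s=observe(); print(s)
a=get_image("scene"); b=get_image("top")
save("pics/scene.png",a); save("pics/top.png",b)
for n in("scene","top"):
    c=cam(n); print(n,c[0].tolist(),(-c[1].T@c[2]).round(3),c[1].round(2).tolist())
print(camera_model("wrist"))
E
```

```text
{'t': 0.0, 'joint_pos': array([-1.38441725e+00,  2.77162021e-01, -2.79124871e-02,  1.26799533e+00,
        1.25926642e-05,  1.46740932e+00]), 'joint_velocities': array([ 1.74960003e-04, -8.21897318e-04,  3.18807456e-04, -1.65145906e-05,
        6.49708662e-04,  1.28511704e-04]), 'joint_efforts': array([-9.17680991e-04, -4.45507801e+01,  2.95205265e+01,  1.63141853e-02,
       -1.19766510e-04, -3.23576206e-07]), 'position': array([ 0.17843446, -0.59816227,  0.23012679]), 'tool_rot': array([-1.13603699e-03,  9.89522161e-01,  1.44376595e-01, -4.08663522e-05]), 'force': array([-0.43619321,  0.47097936,  0.40567413]), 'wrist_torque': array([ 0.07551648,  0.02661554, -0.00908395]), 'grip_force': 0.0, 'grip_width': 0.08535016380980141}
scene [[412.89033532262164, 0.0, 254.30344609941346], [0.0, 412.89033532262164, 192.4798478747264], [0.0, 0.0, 1.0]] [1.121 0.654 0.899] [[-0.78, 0.62, -0.02], [0.43, 0.52, -0.74], [-0.45, -0.59, -0.67]]
top [[355.43323190437656, 0.0, 255.50689116481095], [0.0, 355.43323190437656, 192.46339390544316], [0.0, 0.0, 1.0]] [0.466 0.003 1.194] [[-0.03, -1.0, -0.02], [-0.99, 0.03, -0.11], [0.11, 0.01, -0.99]]
{'camera_matrix': array([[267.68380033,   0.        , 255.2554357 ],
       [  0.        , 267.68380033, 193.86813516],
       [  0.        ,   0.        ,   1.        ]]), 'T_tool_cam': array([[ 3.03581333e-04, -9.54534441e-01, -2.98100502e-01,
         7.66764632e-02],
       [ 9.99999953e-01,  2.77483230e-04,  1.29869014e-04,
         4.14723153e-04],
       [-4.12465565e-05, -2.98100528e-01,  9.54534480e-01,
        -1.42891429e-01],
       [ 0.00000000e+00,  0.00000000e+00,  0.00000000e+00,
         1.00000000e+00]])}
```

View pics/scene.png

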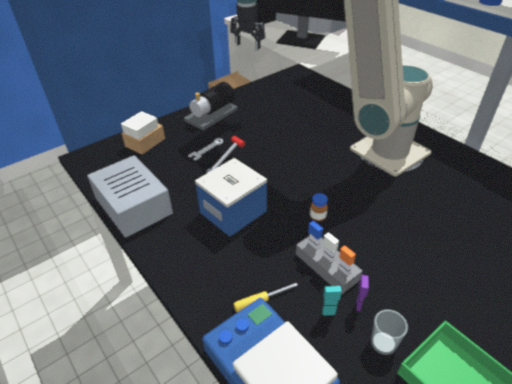

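View pics/top.png

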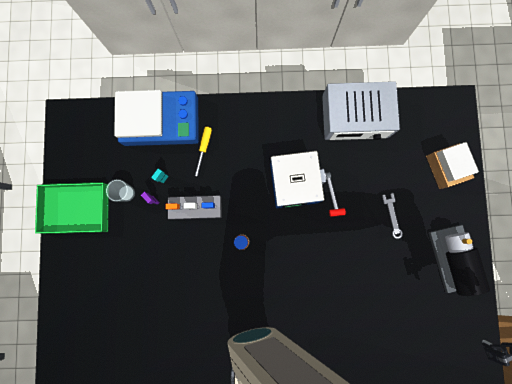

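The scene view shows the gauge (white top, about (232,180)), its lever behind it with a red handle at (238,141), and the rack at (328,258) with the orange grip at its near end (347,255). In the top view the slot is at (297,178), the red handle at (337,212), and the rack grips are at orange (171,206), white (190,205) and blue (207,205).

```bash
python3 - <<'E'
from h import *
a=cv2.imread("pics/scene.png"); b=cv2.imread("pics/top.png")
L=cv2.INTER_CUBIC
t1=cv2.resize(b[145:220,260:360],(400,300),interpolation=L)   # x4
t2=cv2.resize(b[185:225,155:230],(400,213),interpolation=L)
s1=cv2.resize(a[125:225,190:290],(400,400)[:2],interpolation=L) #x4
s2=cv2.resize(a[215:295,290:370],(400,400),interpolation=L)[:]
im=np.zeros((600,800,3),np.uint8)
im[:300,:400]=t1; im[:300,400:]=cv2.resize(b[183:228,160:220],(400,300),interpolation=L)
im[300:,:400]=cv2.resize(a[130:205,190:290],(400,300),interpolation=L)
im[300:,400:]=cv2.resize(a[216:291,285:385],(400,300),interpolation=L)
cv2.imwrite("pics/c1.png",im)
c=cam("top"); s=cam("scene")
for n,uv,z in [("slot",(297,178),.13),("hand",(337,212),.167),("or",(171,206),.116),("wh",(190,205),.116),("bl",(207,205),.116)]:
    print(n,atz(c,uv,z).round(3))
print(tri([(c,(297,178)),(s,(232,180))]), tri([(c,(171,206)),(s,(347,251))]), tri([(c,(337,212)),(s,(238,141))]))
E
```

```text
slot [ 0.622 -0.11   0.13 ]
hand [ 0.514 -0.217  0.167]
or [0.55  0.276 0.116]
wh [0.551 0.217 0.116]
bl [0.549 0.166 0.116]
[ 0.62061626 -0.10849005  0.12819138] [0.55038533 0.27542854 0.11403127] [ 0.51406135 -0.21815128  0.15757004]
```

View pics/c1.png

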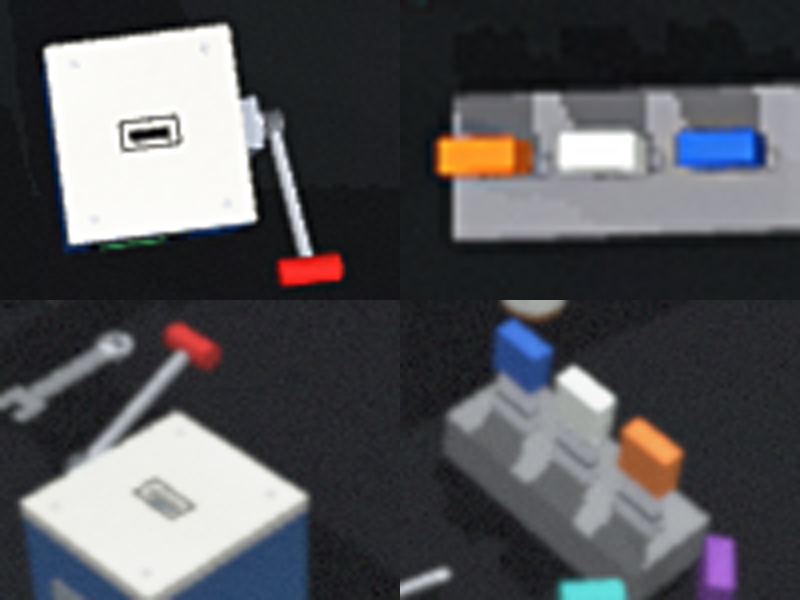

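```bash
cat >> h.py <<'E'
def move(p,yaw,st=None):
    """linear, twist(deg) in tool axes from the present pose to TCP p, pointing down, tool x at yaw"""
    st=st or observe(); q=st["tool_rot"]; A=R.from_quat([q[1],q[2],q[3],q[0]])
    B=R.from_euler("z",yaw)*R.from_euler("x",np.pi)
    return (A.inv().apply(np.asarray(p)-st["position"])).round(4),np.degrees((A.inv()*B).as_rotvec()).round(2)
E
python3 - <<'E'
from h import *
c=cam("top")
f=lambda x,y:(260+x/4,145+y/4)
for a,b in [((121,123),(178,116)),((124,152),(181,145)),((45,46),(229,24)),((70,244),(256,220))]:
    d=atz(c,f(*a),.13)-atz(c,f(*b),.13); print("gauge yaw",np.arctan2(-d[0],d[1]))
g=lambda x,y:(160+x*60/400,183+y*45/300)
d=atz(c,g(453,240),.04)-atz(c,g(800,236),.04); print("rack yaw",np.arctan2(-d[0],d[1]))
for p in((437,138),(516,136),(439,172),(517,172),(530,150)): print(atz(c,g(*p),.116).round(4))
print(move([.512,-.219,.23],np.pi/2+.1))
E
```

```text
gauge yaw 0.09287067874194678
gauge yaw 0.0929180106623779
gauge yaw 0.0894819302241779
gauge yaw 0.09918924040389228
rack yaw -0.01731389333716265
[0.5518 0.109  0.116 ]
[0.5516 0.0728 0.116 ]
[0.5362 0.1083 0.116 ]
[0.5352 0.0728 0.116 ]
[0.545  0.0666 0.116 ]
(array([ 0.428 , -0.2681,  0.0009]), array([ -0.09,  -0.09, -79.12]))
```

>>> {"name": "servo_tool", "arguments": {
  "commands": [
    {"twist": [0, 0, -8], "linear": [0.043, -0.027, 0], "jaw": 0.085},
    {"twist": [0, 0, -16], "linear": [0.086, -0.054, 0], "jaw": 0.085},
    {"twist": [0, 0, -24], "linear": [0.129, -0.081, 0], "jaw": 0.06},
    {"twist": [0, 0, -32], "linear": [0.172, -0.108, 0], "jaw": 0.03},
    {"twist": [0, 0, -40], "linear": [0.215, -0.135, 0], "jaw": 0},
    {"twist": [0, 0, -48], "linear": [0.258, -0.162, 0], "jaw": 0},
    {"twist": [0, 0, -56], "linear": [0.301, -0.189, 0], "jaw": 0},
    {"twist": [0, 0, -64], "linear": [0.344, -0.216, 0], "jaw": 0},
    {"twist": [0, 0, -72], "linear": [0.387, -0.243, 0], "jaw": 0},
    {"twist": [-0.1, -0.1, -79], "linear": [0.428, -0.268, 0], "jaw": 0}
  ]
}}

```text
t: 1.1
position: [0.5096, -0.2216, 0.231]
tool_rot: [0.001, 0.67, 0.743, -0.001]
force: [1.1, -0.4, -0.2]
grip_width: -0.0003
grip_force: 0.0
```

```bash
python3 - <<'E'
from h import *
s=observe(); im=get_image("wrist"); np.save("w1.npy",im); 
import pickle; pickle.dump(s,open("w1.pkl","wb"))
save("pics/w1.png",cv2.resize(im,None,fx=1.5,fy=1.5,interpolation=cv2.INTER_CUBIC)); print(s["position"],s["force"])
c=cam("wrist",s)
for p in([.621,-.1085,.13],[.514,-.218,.158]): print(proj(c,p)*1.5)
E
```

```text
[ 0.50958251 -0.22159218  0.23097491] [ 1.11018508 -0.42358798 -0.24507442]
[600.44146802 118.01930392]
[390.30166231 299.50175601]
```

View pics/w1.png

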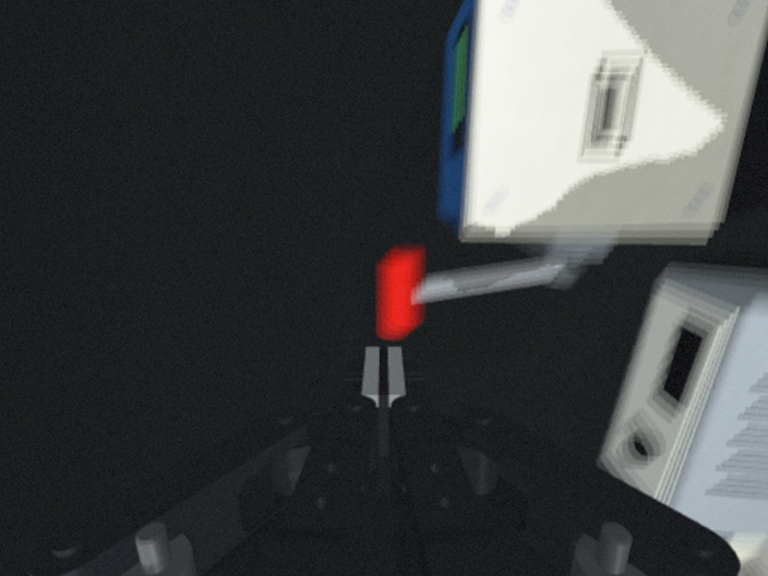

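The wrist view is slightly motion-blurred. It shows the closed fingers at about (384,370), the red handle just ahead at (400,293) and the slot at (610,105), both close to prediction.

```bash
python3 - <<'E'
from h import *
im=get_image("wrist"); im=get_image("wrist"); s=observe(); im=get_image("wrist"); save("pics/w2raw.png",im)
c=cam("wrist",s); print(s["position"],np.abs(s["joint_velocities"]).max(),s["force"])
hsv=cv2.cvtColor(im,cv2.COLOR_RGB2HSV); m=((hsv[...,0]<8)|(hsv[...,0]>172))&(hsv[...,1]>180)&(hsv[...,2]>100)
v,u=np.nonzero(m); print("red",u.mean(),v.mean(),u.min(),u.max(),v.min(),v.max(),proj(c,[.514,-.218,.158]))
# slot outline: dark pixels on white
x0,y0=np.int32(proj(c,[.621,-.1085,.13])); print(x0,y0)
crop=im[max(0,y0-45):y0+45,x0-45:x0+45]; save("pics/w2.png",cv2.resize(crop,None,fx=6,fy=6,interpolation=cv2.INTER_CUBIC)); print(max(0,y0-45),x0-45)
hand=atz(c,(u.mean(),v.mean()),.16); print(hand)
print(move([.514,-.219,.175],np.pi/2+.093))
E
```

```text
[ 0.50997339 -0.22101177  0.23074524] 0.06301009723748525 [-0.46091443 -0.73456814  0.61760386]
red 260.3914823914824 200.36117936117935 249 273 174 228 [259.70215794 200.39193883]
399 79
34 354
[ 0.51446988 -0.21723705  0.16      ]
(array([0.003 , 0.0054, 0.0558]), array([-0.06,  0.12,  0.39]))
```

View pics/w2.png

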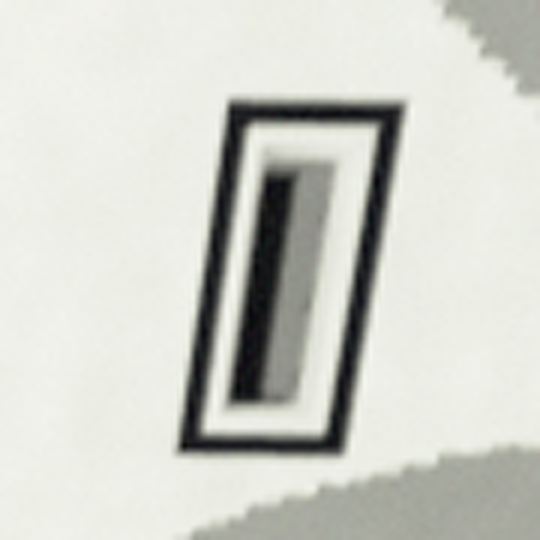

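The crop shows the dark outline with corners (231,101), (406,101), (344,453), (178,453), and the slot opening from (265,160) to (297,404). The handle position agrees across all views, so I'm pressing now.

>>> {"name": "servo_tool", "arguments": {
  "commands": [
    {"twist": [0, 0, 0], "linear": [0.003, 0.004, 0.03], "jaw": 0},
    {"twist": [0, 0, 0], "linear": [0.003, 0.004, 0.05], "jaw": 0},
    {"twist": [0, 0, 0], "linear": [0.003, 0.003, 0.064], "jaw": 0},
    {"twist": [0, 0, 0], "linear": [0.003, -0.001, 0.079], "jaw": 0},
    {"twist": [0, 0, 0], "linear": [0.003, -0.005, 0.094], "jaw": 0},
    {"twist": [0, 0, 0], "linear": [0.003, -0.008, 0.109], "jaw": 0},
    {"twist": [0, 0, 0], "linear": [0.003, -0.009, 0.124], "jaw": 0},
    {"twist": [0, 0, 0], "linear": [0.003, -0.007, 0.139], "jaw": 0},
    {"twist": [0, 0, 0], "linear": [0.003, -0.005, 0.15], "jaw": 0},
    {"twist": [0, 0, 0], "linear": [0.003, -0.002, 0.16], "jaw": 0}
  ]
}}

```text
t: 2.3
position: [0.5048, -0.2224, 0.0711]
tool_rot: [0.0, 0.673, 0.74, -0.002]
force: [-3.8, -1.2, 6.1]
grip_width: -0.0003
grip_force: 2.9
```

```bash
python3 - <<'E'
from h import *
im=cv2.imread("pics/w2raw.png")
# state at w2raw
q=None
s=observe(); print(s["t"],s["position"],s["force"],s["tool_rot"])
E
```

```text
2.3 [ 0.50480776 -0.22235909  0.07112996] [-3.77858133 -1.15035769  6.14258401] [ 2.13359507e-04  6.72714577e-01  7.39899581e-01 -1.91360649e-03]
```

>>> {"name": "servo_tool", "arguments": {
  "commands": [
    {"twist": [0, 0, 0], "linear": [0, 0.001, 0.002], "jaw": 0},
    {"twist": [0, 0, 0], "linear": [0, 0.002, 0.004], "jaw": 0},
    {"twist": [0, 0, 0], "linear": [0, 0.002, 0.005], "jaw": 0},
    {"twist": [0, 0, 0], "linear": [0, 0.002, 0.006], "jaw": 0},
    {"twist": [0, 0, 0], "linear": [0, 0.002, 0.007], "jaw": 0},
    {"twist": [0, 0, 0], "linear": [0, 0.002, 0.007], "jaw": 0},
    {"twist": [0, 0, 0], "linear": [0, 0.002, 0.007], "jaw": 0},
    {"twist": [0, 0, 0], "linear": [0, 0.002, 0.007], "jaw": 0},
    {"twist": [0, 0, 0], "linear": [0, 0.002, 0.007], "jaw": 0},
    {"twist": [0, 0, 0], "linear": [0, 0.002, 0.007], "jaw": 0}
  ]
}}

```text
t: 3.3
position: [0.5082, -0.2219, 0.0653]
tool_rot: [0.001, 0.672, 0.74, -0.001]
force: [-2.4, -0.0, 6.4]
grip_width: -0.0002
grip_force: 3.0
```

>>> {"name": "servo_tool", "arguments": {
  "commands": [
    {"twist": [0, 0, 0], "linear": [0, 0, 0.001], "jaw": 0},
    {"twist": [0, 0, 0], "linear": [0, 0, 0.002], "jaw": 0},
    {"twist": [0, 0, 0], "linear": [0, 0, 0.003], "jaw": 0},
    {"twist": [0, 0, 0], "linear": [0, 0, 0.004], "jaw": 0},
    {"twist": [0, 0, 0], "linear": [0, 0, 0.004], "jaw": 0},
    {"twist": [0, 0, 0], "linear": [0, 0, 0.004], "jaw": 0},
    {"twist": [0, 0, 0], "linear": [0, 0, 0.004], "jaw": 0},
    {"twist": [0, 0, 0], "linear": [0, 0, 0.004], "jaw": 0},
    {"twist": [0, 0, 0], "linear": [0, 0, 0.004], "jaw": 0},
    {"twist": [0, 0, 0], "linear": [0, 0, 0.004], "jaw": 0}
  ]
}}

```text
t: 4.3
position: [0.5085, -0.222, 0.0647]
tool_rot: [0.002, 0.672, 0.74, -0.001]
force: [-10.1, 3.3, 27.5]
grip_width: -0.0001
grip_force: 13.6
```

>>> {"name": "servo_tool", "arguments": {
  "commands": [
    {"twist": [0, 0, 0], "linear": [0, -0.003, -0.012], "jaw": 0},
    {"twist": [0, 0, 0], "linear": [0, -0.006, -0.03], "jaw": 0},
    {"twist": [0, 0, 0], "linear": [0, -0.006, -0.05], "jaw": 0},
    {"twist": [0, 0, 0], "linear": [0, -0.003, -0.07], "jaw": 0},
    {"twist": [0, 0, 0], "linear": [0, 0.001, -0.09], "jaw": 0},
    {"twist": [0, 0, 0], "linear": [0, 0.004, -0.11], "jaw": 0},
    {"twist": [0, 0, 0], "linear": [0, 0.006, -0.135], "jaw": 0},
    {"twist": [0, 0, 0], "linear": [0, 0.006, -0.165], "jaw": 0},
    {"twist": [0, 0, 0], "linear": [0, 0.006, -0.195], "jaw": 0},
    {"twist": [0, 0, 0], "linear": [0, 0.006, -0.195], "jaw": 0}
  ]
}}

```text
t: 5.3
position: [0.5175, -0.2219, 0.2608]
tool_rot: [0.006, 0.672, 0.74, 0.001]
force: [0.4, -0.2, 0.5]
grip_width: -0.0002
grip_force: 0.0
```

```bash
python3 - <<'E'
from h import *
s=observe(); im=get_image("wrist"); save("pics/w3raw.png",im); c=cam("wrist",s); print(s["position"],s["force"],np.abs(s["joint_velocities"]).max())
hsv=cv2.cvtColor(im,cv2.COLOR_RGB2HSV); m=((hsv[...,0]<8)|(hsv[...,0]>172))&(hsv[...,1]>180)&(hsv[...,2]>100)
v,u=np.nonzero(m); print("red",u.mean(),v.mean(),proj(c,[.5145,-.2175,.16]),proj(c,[.5145,-.2175,.15]))
# slot from the w2 corners (pose of w2)
q=[0.0,0.672,0.74,-0.001]
s2=dict(position=np.array([.50997,-.22101,.23075]),tool_rot=R.from_matrix((R.from_euler("z",np.pi/2+.093)*R.from_euler("x",np.pi)).as_matrix()).as_quat()[[3,0,1,2]])
c2=cam("wrist",s2); f=lambda x,y:((x+.5)/6-.5+354,(y+.5)/6-.5+34)
P=[atz(c2,f(*p),.13) for p in((231,101),(406,101),(344,453),(178,453))]; print(np.round(P,4),np.mean(P,0))
ds=P[0]-P[3]+P[1]-P[2]; print("yaw",np.arctan2(-ds[0],ds[1]))
P=[atz(c2,f(*p),.13) for p in((265,160),(338,160),(297,404),(228,404))]; print(np.mean(P,0))
ct=cam("top"); h=lambda x,y:(160+(x-400)*.15,183+y*.15)
print([atz(ct,h(*p),.116).round(4) for p in((437,138),(516,136),(439,172),(517,172))])
print(move([.545,.275,.26],np.pi/2-.01))
E
```

```text
[ 0.51754235 -0.22193862  0.26082036] [ 0.40567313 -0.19744607  0.48883078] 0.07140349141968608
red 251.11862643080124 187.1207075962539 [250.88650964 188.10024925] [250.94392766 185.19758485]
[[ 0.6104 -0.0885  0.13  ]
 [ 0.6342 -0.0863  0.13  ]
 [ 0.6379 -0.1319  0.13  ]
 [ 0.614  -0.1341  0.13  ]] [ 0.6241298  -0.11020589  0.13      ]
yaw 0.08010877354669634
[ 0.62318427 -0.11058646  0.13      ]
[array([0.5572, 0.2923, 0.116 ]), array([0.557, 0.256, 0.116]), array([0.5416, 0.2914, 0.116 ]), array([0.5405, 0.2556, 0.116 ])]
(array([ 0.4912,  0.0765, -0.0039]), array([0.37, 0.3 , 6.12]))
```

>>> {"name": "servo_tool", "arguments": {
  "commands": [
    {"twist": [0, 0, 0.6], "linear": [0.04, 0.008, 0], "jaw": 0},
    {"twist": [0, 0, 1.2], "linear": [0.09, 0.015, 0], "jaw": 0},
    {"twist": [0, 0, 1.8], "linear": [0.14, 0.023, 0], "jaw": 0},
    {"twist": [0, 0, 2.4], "linear": [0.19, 0.03, 0], "jaw": 0},
    {"twist": [0, 0, 3], "linear": [0.24, 0.038, 0], "jaw": 0.02},
    {"twist": [0, 0, 3.6], "linear": [0.29, 0.046, 0], "jaw": 0.05},
    {"twist": [0, 0, 4.2], "linear": [0.34, 0.054, 0], "jaw": 0.05},
    {"twist": [0, 0, 4.8], "linear": [0.39, 0.061, 0], "jaw": 0.05},
    {"twist": [0, 0, 5.4], "linear": [0.44, 0.069, 0], "jaw": 0.05},
    {"twist": [0.4, 0.3, 6.1], "linear": [0.49, 0.076, 0], "jaw": 0.05}
  ]
}}

```text
t: 6.35
position: [0.5412, 0.2719, 0.2527]
tool_rot: [-0.004, 0.71, 0.704, -0.002]
force: [1.3, 0.5, -0.5]
grip_width: 0.0501
grip_force: 0.0
```

>>> {"name": "servo_tool", "arguments": {
  "commands": [
    {"twist": [0, 0, 0], "linear": [0, 0, 0], "jaw": 0.05},
    {"twist": [0, 0, 0], "linear": [0, 0, 0], "jaw": 0.05},
    {"twist": [0, 0, 0], "linear": [0, 0, 0], "jaw": 0.05},
    {"twist": [0, 0, 0], "linear": [0, 0, 0], "jaw": 0.05},
    {"twist": [0, 0, 0], "linear": [0, 0, 0], "jaw": 0.05},
    {"twist": [0, 0, 0], "linear": [0, 0, 0], "jaw": 0.05},
    {"twist": [0, 0, 0], "linear": [0, 0, 0], "jaw": 0.05},
    {"twist": [0, 0, 0], "linear": [0, 0, 0], "jaw": 0.05},
    {"twist": [0, 0, 0], "linear": [0, 0, 0], "jaw": 0.05},
    {"twist": [0, 0, 0], "linear": [0, 0, 0], "jaw": 0.05}
  ]
}}

```text
t: 7.35
position: [0.5421, 0.2701, 0.2543]
tool_rot: [-0.003, 0.71, 0.704, -0.001]
force: [-0.5, 0.6, -0.5]
grip_width: 0.05
grip_force: 0.0
```

```bash
python3 - <<'E'
from h import *
import pickle
s=observe(); im=get_image("wrist"); save("pics/w4raw.png",im); pickle.dump(s,open("w4.pkl","wb")); c=cam("wrist",s); print(s["position"],s["force"],np.abs(s["joint_velocities"]).max())
x0,y0=np.int32(proj(c,[.549,.274,.116])); print(x0,y0,s["tool_rot"])
crop=im[y0-70:y0+70,x0-90:x0+90]; print(crop.shape); save("pics/w4.png",cv2.resize(crop,None,fx=4,fy=4,interpolation=cv2.INTER_CUBIC))
E
```

```text
[0.54208202 0.27009779 0.25428389] [-0.49572421  0.55702601 -0.45447563] 0.002028326127405403
261 180 [-0.00332471  0.71014303  0.70404821 -0.0013973 ]
(140, 180, 3)
```

View pics/w4.png

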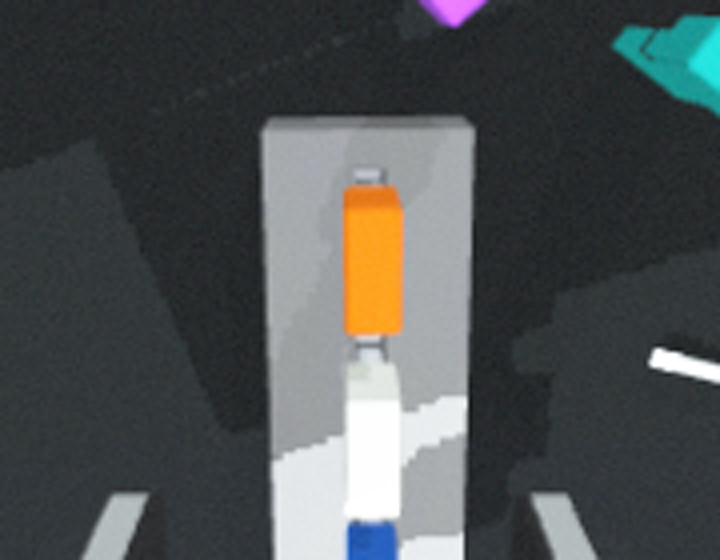

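The crop shows the orange grip's top face at (345–402, 208–333), square to the rack. The white grip is next to it, and the purple decoy is beyond the rack's end. The fingers at the bottom straddle the grip.

```bash
python3 - <<'E'
from h import *
import pickle
s=pickle.load(open("w4.pkl","rb")); c=cam("wrist",s); f=lambda x,y:((x+.5)/4-.5+171,(y+.5)/4-.5+110)
P=[atz(c,f(*p),.116) for p in((345,208),(400,208),(402,333),(346,333))]; print(np.round(P,4),np.mean(P,0))
rk=[atz(c,f(*p),.04) for p in((263,132),(272,560),(474,132),(464,560))]; d=rk[0]-rk[1]+rk[2]-rk[3]; print("rack",np.round(rk,4),"yaw",np.arctan2(-d[0],d[1]))
ct=cam("top"); sc=cam("scene"); h=lambda x,y:(160+(x-400+.5)*.15-.5,183+(y+.5)*.15-.5)
t=np.mean([h(*p) for p in((437,138),(516,136),(439,172),(517,172))],0)
k=lambda x,y:(285+(x-400+.5)*.25-.5,216+(y-300+.5)*.25-.5)
sp=np.mean([k(*p) for p in((638,418),(682,455),(662,465),(619,428))],0)
w=f(373.5,270.5)
print(atz(ct,t,.116),atz(sc,sp,.116),"tri",tri([(ct,t),(c,w)]),tri([(sc,sp),(c,w)]),tri([(sc,sp),(ct,t)]))
print(move([.5485,.274,.14],np.pi/2-.012))
E
```

```text
[[0.5437 0.2944 0.116 ]
 [0.5583 0.2943 0.116 ]
 [0.5591 0.2596 0.116 ]
 [0.5438 0.2597 0.116 ]] [0.55122901 0.27697958 0.116     ]
rack [[0.5167 0.306  0.04  ]
 [0.5154 0.1479 0.04  ]
 [0.5863 0.3055 0.04  ]
 [0.5871 0.1476 0.04  ]] yaw -0.0012144267637091708
[0.55040034 0.27510688 0.116     ] [0.5521406  0.27607961 0.116     ] tri [0.55108284 0.27622105 0.11145893] [0.55151885 0.27643481 0.11526421] [0.5506868 0.2753784 0.1142382]
(array([0.0037, 0.0072, 0.1142]), array([-0.39, -0.15,  0.2 ]))
```

>>> {"name": "servo_tool", "arguments": {
  "commands": [
    {"twist": [0, 0, 0], "linear": [0.006, 0.01, 0.02], "jaw": 0.05},
    {"twist": [-0.4, -0.15, 0], "linear": [0.006, 0.01, 0.045], "jaw": 0.05},
    {"twist": [-0.4, -0.15, 0], "linear": [0.006, 0.01, 0.07], "jaw": 0.05},
    {"twist": [-0.4, -0.15, 0], "linear": [0.006, 0.01, 0.095], "jaw": 0.05},
    {"twist": [-0.4, -0.15, 0], "linear": [0.006, 0.01, 0.115], "jaw": 0.05},
    {"twist": [-0.4, -0.15, 0], "linear": [0.006, 0.01, 0.13], "jaw": 0.05},
    {"twist": [-0.4, -0.15, 0], "linear": [0.006, 0.01, 0.145], "jaw": 0.05},
    {"twist": [-0.4, -0.15, 0], "linear": [0.006, 0.01, 0.16], "jaw": 0.05},
    {"twist": [-0.4, -0.15, 0], "linear": [0.006, 0.01, 0.172], "jaw": 0.05},
    {"twist": [-0.4, -0.15, 0], "linear": [0.006, 0.01, 0.172], "jaw": 0.05}
  ]
}}

```text
t: 8.4
position: [0.5495, 0.2759, 0.0801]
tool_rot: [-0.001, 0.71, 0.704, -0.002]
force: [-0.2, -0.2, -0.5]
grip_width: 0.0498
grip_force: 0.0
```

```bash
python3 - <<'E'
from h import *
s=observe(); print(s["position"],s["force"],np.abs(s["joint_velocities"]).max(),move([.551,.2765,.082],np.pi/2-.005,s))
E
```

```text
[0.54952319 0.27589758 0.08012986] [-0.23069204 -0.22423882 -0.45740295] 0.029435074741664343 (array([ 0.0006,  0.0015, -0.0019]), array([-0.18,  0.07, -0.21]))
```

>>> {"name": "servo_tool", "arguments": {
  "commands": [
    {"twist": [-0.2, 0, -0.2], "linear": [0, 0.001, -0.002], "jaw": 0.03},
    {"twist": [-0.2, 0, -0.2], "linear": [0, 0.001, -0.002], "jaw": 0.022},
    {"twist": [-0.2, 0, -0.2], "linear": [0, 0.001, -0.002], "jaw": 0.018},
    {"twist": [-0.2, 0, -0.2], "linear": [0, 0.001, -0.002], "jaw": 0.014},
    {"twist": [-0.2, 0, -0.2], "linear": [0, 0.001, -0.002], "jaw": 0.01},
    {"twist": [-0.2, 0, -0.2], "linear": [0, 0.001, -0.002], "jaw": 0.01},
    {"twist": [-0.2, 0, -0.2], "linear": [0, 0.001, -0.002], "jaw": 0.01},
    {"twist": [-0.2, 0, -0.2], "linear": [0, 0.001, -0.002], "jaw": 0.01},
    {"twist": [-0.2, 0, -0.2], "linear": [0, 0.001, -0.002], "jaw": 0.01},
    {"twist": [-0.2, 0, -0.2], "linear": [0, 0.001, -0.002], "jaw": 0.01}
  ],
  "force": 60
}}

```text
t: 9.4
position: [0.5523, 0.2768, 0.0854]
tool_rot: [0.001, 0.709, 0.705, 0.002]
force: [-2.3, 0.5, 6.3]
grip_width: 0.0153
grip_force: 58.4
```

```bash
python3 - <<'E'
from h import *
s=observe(); print(s["position"],s["force"],s["wrist_torque"],np.abs(s["joint_velocities"]).max(),move([.551,.2765,.082],np.pi/2-.005,s))
E
```

```text
[0.55226348 0.2767931  0.0854462 ] [-2.34498968  0.47398193  6.32900881] [-0.01495455  0.58115497 -0.01347759] 0.0006214631334129562 (array([-0.0003, -0.0013,  0.0034]), array([ 0.26, -0.05, -0.  ]))
```

>>> {"name": "servo_tool", "arguments": {
  "commands": [
    {"twist": [0, 0, 0], "linear": [0, 0, -0.005], "jaw": 0.01},
    {"twist": [0, 0, 0], "linear": [0, 0, -0.012], "jaw": 0.01},
    {"twist": [0, 0, 0], "linear": [0, 0, -0.02], "jaw": 0.01},
    {"twist": [0, 0, 0], "linear": [0, 0, -0.03], "jaw": 0.01},
    {"twist": [0, 0, 0], "linear": [0, 0, -0.045], "jaw": 0.01},
    {"twist": [0, 0, 0], "linear": [0, 0, -0.065], "jaw": 0.01},
    {"twist": [0, 0, 0], "linear": [0, 0, -0.09], "jaw": 0.01},
    {"twist": [0, 0, 0], "linear": [0, 0, -0.12], "jaw": 0.01},
    {"twist": [0, 0, 0], "linear": [0, 0, -0.15], "jaw": 0.01},
    {"twist": [0, 0, 0], "linear": [0, 0, -0.17], "jaw": 0.01}
  ]
}}

```text
t: 10.4
position: [0.5523, 0.2768, 0.2582]
tool_rot: [0.002, 0.709, 0.705, 0.003]
force: [0.0, 0.4, -0.3]
grip_width: 0.015
grip_force: 58.4
```

```bash
python3 - <<'E'
from h import *
s=observe(); print(s["position"],s["force"],s["wrist_torque"],s["grip_width"],move([.6228,-.0600,.26],np.pi/2+.088,s))
im=get_image("wrist"); save("pics/w5raw.png",im)
E
```

```text
[0.55233387 0.27682764 0.25822731] [ 0.01833717  0.35311539 -0.34188952] [-0.00488561 -0.02194835 -0.01026761] 0.015041056523847133 (array([-0.3365,  0.0722, -0.0017]), array([ 0.45, -0.07, -5.34]))
```

>>> {"name": "servo_tool", "arguments": {
  "commands": [
    {"twist": [0, 0, -0.5], "linear": [-0.035, 0.006, 0], "jaw": 0.01},
    {"twist": [0, 0, -1], "linear": [-0.08, 0.014, 0], "jaw": 0.01},
    {"twist": [0, 0, -1.6], "linear": [-0.125, 0.023, 0], "jaw": 0.01},
    {"twist": [0, 0, -2.2], "linear": [-0.17, 0.032, 0], "jaw": 0.01},
    {"twist": [0, 0, -2.8], "linear": [-0.215, 0.04, 0], "jaw": 0.01},
    {"twist": [0, 0, -3.5], "linear": [-0.26, 0.049, 0], "jaw": 0.01},
    {"twist": [0, 0, -4.2], "linear": [-0.305, 0.058, 0], "jaw": 0.01},
    {"twist": [0.3, 0, -4.8], "linear": [-0.345, 0.065, 0], "jaw": 0.01},
    {"twist": [0.4, 0, -5.3], "linear": [-0.375, 0.07, 0], "jaw": 0.01},
    {"twist": [0.45, -0.1, -5.3], "linear": [-0.3865, 0.0722, 0], "jaw": 0.01}
  ]
}}

```text
t: 11.45
position: [0.6218, -0.1136, 0.2543]
tool_rot: [-0.0, 0.677, 0.736, -0.002]
force: [0.8, -0.4, -0.3]
grip_width: 0.0152
grip_force: 58.4
```

```bash
python3 - <<'E'
from h import *
ct=cam("top");f=lambda x,y:(260+(x+.5)/4-.5,145+(y+.5)/4-.5)
P=[atz(ct,f(*p),.13) for p in((121,123),(178,116),(181,145),(124,152))]; print("top slot",np.mean(P,0))
s=observe(); print(s["position"],s["force"],move([.6222,-.1100,.215],np.pi/2+.088,s))
E
```

```text
top slot [ 0.62165684 -0.11094725  0.13      ]
[ 0.62175791 -0.11356947  0.25434834] [ 0.77780415 -0.39395494 -0.34625796] (array([0.0036, 0.0009, 0.0393]), array([-0.24,  0.15, -0.23]))
```

>>> {"name": "servo_tool", "arguments": {
  "commands": [
    {"twist": [-0.2, 0.1, -0.2], "linear": [0.003, 0.001, 0.01], "jaw": 0.01},
    {"twist": [-0.2, 0.1, -0.2], "linear": [0.003, 0.001, 0.02], "jaw": 0.01},
    {"twist": [-0.2, 0.1, -0.2], "linear": [0.003, 0.001, 0.03], "jaw": 0.01},
    {"twist": [-0.2, 0.1, -0.2], "linear": [0.003, 0.001, 0.037], "jaw": 0.01},
    {"twist": [-0.2, 0.1, -0.2], "linear": [0.003, 0.001, 0.037], "jaw": 0.01},
    {"twist": [-0.2, 0.1, -0.2], "linear": [0.003, 0.001, 0.037], "jaw": 0.01},
    {"twist": [-0.2, 0.1, -0.2], "linear": [0.003, 0.001, 0.037], "jaw": 0.01},
    {"twist": [-0.2, 0.1, -0.2], "linear": [0.003, 0.001, 0.037], "jaw": 0.01},
    {"twist": [-0.2, 0.1, -0.2], "linear": [0.003, 0.001, 0.037], "jaw": 0.01},
    {"twist": [-0.2, 0.1, -0.2], "linear": [0.003, 0.001, 0.037], "jaw": 0.01}
  ]
}}

```text
t: 12.45
position: [0.6223, -0.1076, 0.2178]
tool_rot: [-0.0, 0.674, 0.738, -0.0]
force: [-0.5, -0.8, -0.3]
grip_width: 0.0149
grip_force: 58.4
```

```bash
python3 - <<'E'
from h import *
import pickle
s=observe(); print(s["position"],s["force"],s["wrist_torque"],s["tool_rot"],np.abs(s["joint_velocities"]).max())
w=get_image("wrist"); a=get_image("scene"); pickle.dump(s,open("w6.pkl","wb"))
cw=cam("wrist",s); cs=cam("scene")
pw=np.int32(proj(cw,[.6222,-.1107,.135])); ps=np.int32(proj(cs,[.6222,-.1107,.16])); print(pw,ps)
I=cv2.INTER_CUBIC
w0=(pw[0]-33,pw[1]-50); s0=(ps[0]-33,ps[1]-50); print(w0,s0)
im=np.hstack([cv2.resize(w[w0[1]:w0[1]+100,w0[0]:w0[0]+66],(396,600),interpolation=I),cv2.resize(a[s0[1]:s0[1]+100,s0[0]:s0[0]+66],(396,600),interpolation=I)])
save("pics/c6.png",im)
E
```

```text
[ 0.62230708 -0.10757694  0.21776197] [-0.53446932 -0.83779671 -0.32846379] [ 0.01303763  0.02784075 -0.01567354] [-1.21826296e-05  6.74351570e-01  7.38410417e-01 -1.27009912e-04] 0.004093860737742443
[254 202] [229 171]
(np.int32(221), np.int32(152)) (np.int32(196), np.int32(121))
```

View pics/c6.png

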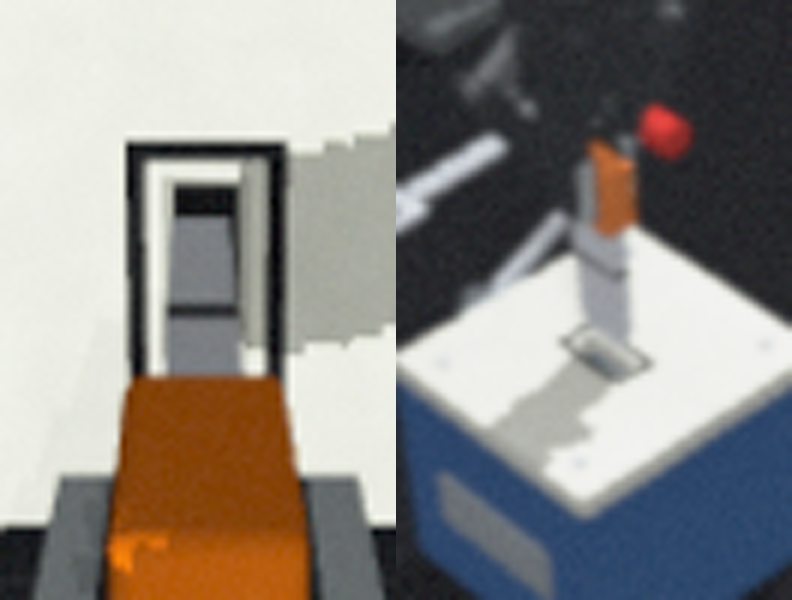

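The wrist view (left) shows the blade above the slot. The outline spans u 127–288 with its top at v 143, and the slot is 175–240 with its +y end at v 184. The foot end is at v 215, the dark line is at v 310, and the blade sits slightly left of the slot. The scene view (right) agrees: the blade is just above the outline and the lever is back up.

```bash
python3 - <<'E'
from h import *
import pickle
from scipy.optimize import least_squares
s=pickle.load(open("w6.pkl","rb")); c=cam("wrist",s)
im=cv2.cvtColor(cv2.imread("pics/c6.png")[:,:396],cv2.COLOR_BGR2GRAY).astype(float)
for y in (200,225,240,270,295,311,335,360): print(y,[int(v) for v in im[y-2:y+3,156:258:6].mean(0)])
print("col205",[int(v) for v in im[130:330:5,195:215].mean(1)])
f=lambda x,y:((x+.5)/6-.5+221,(y+.5)/6-.5+152)
q=s["tool_rot"]; A=R.from_quat([q[1],q[2],q[3],q[0]]); tp=s["position"]
# slot +y edges on the top plane
for nm,p,dy in(("outline",(207.5,143),.023),("slot",(207.5,184),.016)):
    P=atz(c,f(*p),.13); l=A.inv().apply(P-tp); print(nm,"slot centre in tool x",l[0]-dy,"y",l[1],"z",l[2])
# blade in tool frame: centre (bx,by), foot at depth h along tool z; +y face = tool +x
def res(v):
    bx,h=v; o=[]
    for off,up,row in((.013,0,215),(.015,.045,310)):
        o.append(proj(c,tp+A.apply([bx+off,0,h-up]))[1]-f(0,row)[1])
    return o
r=least_squares(res,[0,.075]); print("blade bx,h",r.x,"cost",r.cost)
for row,h in((225,.071),(310,.03),(360,.02)):
  pass
E
```

```text
200 [241, 214, 195, 93, 18, 16, 16, 17, 22, 27, 18, 22, 16, 38, 107, 145, 161]
225 [242, 220, 185, 140, 122, 127, 127, 126, 127, 128, 130, 124, 85, 57, 103, 145, 162]
240 [242, 221, 175, 134, 126, 126, 126, 127, 127, 128, 128, 126, 101, 66, 102, 146, 163]
270 [244, 223, 167, 127, 125, 126, 126, 126, 125, 125, 125, 127, 122, 82, 102, 144, 162]
295 [239, 214, 156, 125, 127, 128, 128, 126, 128, 130, 127, 126, 124, 97, 110, 143, 164]
311 [241, 188, 87, 38, 42, 45, 43, 43, 43, 42, 46, 47, 42, 54, 100, 141, 167]
335 [238, 189, 136, 121, 124, 125, 127, 127, 126, 126, 127, 125, 126, 125, 127, 142, 164]
360 [238, 205, 147, 121, 127, 128, 125, 125, 125, 127, 127, 127, 123, 128, 170, 217, 237]
col205 [237, 230, 170, 57, 16, 61, 146, 223, 235, 236, 187, 98, 31, 21, 23, 21, 13, 54, 116, 128, 127, 127, 127, 127, 126, 126, 125, 125, 125, 125, 125, 125, 126, 130, 113, 70, 40, 63, 105, 123]
outline slot centre in tool x -0.002087791735123558 y 0.0005012445921280977 z 0.08775866445147265
slot slot centre in tool x -0.0013308063443512649 y 0.0005025157963205836 z 0.0877596212906792
blade bx,h [0.00218068 0.06927008] cost 8.077935669463161e-28
```

```bash
python3 - <<'E'
from h import *
import pickle
from scipy.optimize import least_squares
s=pickle.load(open("w6.pkl","rb")); c=cam("wrist",s)
f=lambda x,y:((x+.5)/6-.5+221,(y+.5)/6-.5+152)
q=s["tool_rot"]; A=R.from_quat([q[1],q[2],q[3],q[0]]); tp=s["position"]
def res(v):
    bx,h=v
    return [proj(c,tp+A.apply([bx+.015,0,h-up]))[1]-f(0,row)[1] for up,row in((.006,216),(.045,310))]
print(least_squares(res,[0,.075]).x)
for bx in(-.001,0,.001):
    print(bx,[least_squares(lambda h:[proj(c,tp+A.apply([bx+.015,0,h[0]-up]))[1]-f(0,row)[1]],[.07]).x for up,row in((.006,216),(.045,310))])
for h,x in((.069,170),(.069,232),(.028,166),(.028,241)):
    o,d=ray(c,f(x,216 if h>.05 else 335)); o=A.inv().apply(o-tp); d=A.inv().apply(d); print(h,x,(o+d*(h-o[2])/d[2]).round(5))
print(move(tp,np.pi/2+.09,s))
E
```

```text
[-0.00010848  0.07577943]
-0.001 [array([0.07888381]), array([0.07831452])]
0 [array([0.07540169]), array([0.07547096])]
0.001 [array([0.07191958]), array([0.07262741])]
0.069 170 [ 0.01511 -0.00465  0.069  ]
0.069 232 [0.01512 0.00386 0.069  ]
0.028 166 [ 0.01287 -0.00421  0.028  ]
0.028 241 [0.01287 0.00429 0.028  ]
(array([0., 0., 0.]), array([-0.01,  0.01,  0.04]))
```

>>> {"name": "servo_tool", "arguments": {
  "commands": [
    {"twist": [-0.2, 0, 0], "linear": [-0.001, 0.0002, 0], "jaw": 0.01},
    {"twist": [-0.45, 0, 0], "linear": [-0.002, 0.0004, 0], "jaw": 0.01},
    {"twist": [-0.45, 0, 0], "linear": [-0.002, 0.0004, 0.003], "jaw": 0.01},
    {"twist": [-0.45, 0, 0], "linear": [-0.002, 0.0004, 0.006], "jaw": 0.01},
    {"twist": [-0.45, 0, 0], "linear": [-0.002, 0.0004, 0.009], "jaw": 0.01},
    {"twist": [-0.45, 0, 0], "linear": [-0.002, 0.0004, 0.012], "jaw": 0.01},
    {"twist": [-0.45, 0, 0], "linear": [-0.002, 0.0004, 0.014], "jaw": 0.01},
    {"twist": [-0.45, 0, 0], "linear": [-0.002, 0.0004, 0.016], "jaw": 0.01},
    {"twist": [-0.45, 0, 0], "linear": [-0.002, 0.0004, 0.016], "jaw": 0.01},
    {"twist": [-0.45, 0, 0], "linear": [-0.002, 0.0004, 0.016], "jaw": 0.01}
  ]
}}

```text
t: 13.55
position: [0.6227, -0.1094, 0.2014]
tool_rot: [0.002, 0.674, 0.738, 0.003]
force: [0.3, -0.1, -1.1]
grip_width: 0.0149
grip_force: 58.4
```

```bash
python3 - <<'E'
from h import *
import pickle
s=observe(); print(s["position"],s["force"],s["wrist_torque"],np.abs(s["joint_velocities"]).max(),move(s["position"],np.pi/2+.09,s))
w=get_image("wrist"); a=get_image("scene"); pickle.dump(s,open("w7.pkl","wb")); save("pics/w7raw.png",w)
cs=cam("scene"); ps=np.int32(proj(cs,[.6222,-.1107,.16])); I=cv2.INTER_CUBIC
w0=(221,152); s0=(ps[0]-33,ps[1]-50)
im=np.hstack([cv2.resize(w[w0[1]:w0[1]+100,w0[0]:w0[0]+66],(396,600),interpolation=I),cv2.resize(a[s0[1]:s0[1]+100,s0[0]:s0[0]+66],(396,600),interpolation=I)])
save("pics/c7.png",im)
E
```

```text
[ 0.622693   -0.10942863  0.20143127] [ 0.32663887 -0.12799097 -1.12931333] [ 0.03404588 -0.0011244  -0.04958235] 0.0032376589628426242 (array([0., 0., 0.]), array([0.4 , 0.  , 0.05]))
```

View pics/c7.png

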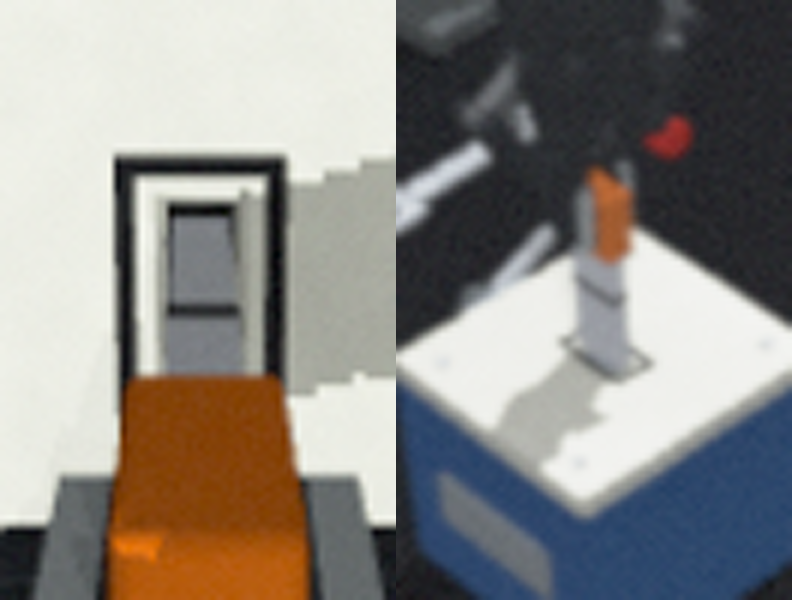

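The foot is in the mouth and centred in u (blade 172–233, slot 166–240). The +y gap (v 203–216) is about 0.5 mm larger than it should be, so I'll nudge in +x of the tool and go on.

>>> {"name": "servo_tool", "arguments": {
  "commands": [
    {"twist": [0, 0, 0], "linear": [0.0005, 0, 0.002], "jaw": 0.01},
    {"twist": [0, 0, 0], "linear": [0.0005, 0, 0.004], "jaw": 0.01},
    {"twist": [0, 0, 0], "linear": [0.0005, 0, 0.006], "jaw": 0.01},
    {"twist": [0, 0, 0], "linear": [0.0005, -0.0001, 0.008], "jaw": 0.01},
    {"twist": [0, 0, 0], "linear": [0.0005, -0.0001, 0.01], "jaw": 0.01},
    {"twist": [0, 0, 0], "linear": [0.0005, -0.0001, 0.012], "jaw": 0.01},
    {"twist": [0, 0, 0], "linear": [0.0005, -0.0001, 0.014], "jaw": 0.01},
    {"twist": [0, 0, 0], "linear": [0.0005, -0.0001, 0.016], "jaw": 0.01},
    {"twist": [0, 0, 0], "linear": [0.0005, -0.0001, 0.018], "jaw": 0.01},
    {"twist": [0, 0, 0], "linear": [0.0005, -0.0001, 0.018], "jaw": 0.01}
  ]
}}

```text
t: 14.65
position: [0.6224, -0.1088, 0.183]
tool_rot: [0.002, 0.674, 0.738, 0.002]
force: [-0.7, -0.4, -1.4]
grip_width: 0.015
grip_force: 58.4
```

```bash
python3 - <<'E'
from h import *
s=observe(); print(s["position"],s["force"],s["wrist_torque"],move([.6227,-.1089,.1607],np.pi/2+.09,s))
E
```

```text
[ 0.62240889 -0.10883271  0.18302171] [-0.69961439 -0.4156431  -1.43052669] [-0.04863503  0.05392669  0.01437794] (array([-0.0001,  0.0001,  0.0223]), array([ 0.37, -0.02,  0.05]))
```

>>> {"name": "servo_tool", "arguments": {
  "commands": [
    {"twist": [0, 0, 0], "linear": [0, 0, 0.003], "jaw": 0.01},
    {"twist": [0, 0, 0], "linear": [0, 0, 0.006], "jaw": 0.01},
    {"twist": [0, 0, 0], "linear": [0, -0.0001, 0.009], "jaw": 0.01},
    {"twist": [0, 0, 0], "linear": [0, -0.0001, 0.012], "jaw": 0.01},
    {"twist": [0, 0, 0], "linear": [0, -0.0001, 0.015], "jaw": 0.01},
    {"twist": [0, 0, 0], "linear": [0, -0.0001, 0.018], "jaw": 0.01},
    {"twist": [0, 0, 0], "linear": [0, -0.0001, 0.02], "jaw": 0.01},
    {"twist": [0, 0, 0], "linear": [0, -0.0001, 0.022], "jaw": 0.01},
    {"twist": [0, 0, 0], "linear": [0, -0.0001, 0.022], "jaw": 0.01},
    {"twist": [0, 0, 0], "linear": [0, -0.0001, 0.022], "jaw": 0.01}
  ]
}}

```text
t: 15.65
position: [0.6227, -0.1089, 0.1614]
tool_rot: [0.002, 0.674, 0.738, 0.003]
force: [0.2, -0.1, -0.9]
grip_width: 0.0151
grip_force: 58.4
```

```bash
python3 - <<'E'
from h import *
s=observe(); print(s["position"],s["force"],s["wrist_torque"],np.abs(s["joint_velocities"]).max(),move([.6227,-.1089,.1607],np.pi/2+.09,s))
w=get_image("wrist"); a=get_image("scene"); save("pics/w8raw.png",w); save("pics/s8raw.png",a)
import pickle; pickle.dump(s,open("w8.pkl","wb"))
cs=cam("scene"); ps=np.int32(proj(cs,[.6222,-.1107,.15])); I=cv2.INTER_CUBIC
im=np.hstack([cv2.resize(w[160:235,230:280],(396,594),interpolation=I),cv2.resize(a[ps[1]-37:ps[1]+38,ps[0]-25:ps[0]+25],(396,594),interpolation=I)])
print(ps); save("pics/c8.png",im)
s=observe(); print(s["force"])
E
```

```text
[ 0.62271797 -0.10889022  0.16142535] [ 0.19451125 -0.13914564 -0.9283413 ] [-0.01639469  0.00523541 -0.00999535] 0.0031365754587088183 (array([-0.    , -0.    ,  0.0007]), array([ 0.41, -0.  ,  0.04]))
[229 173]
[-0.58214615 -0.34879727 -0.98661609]
```

View pics/c8.png

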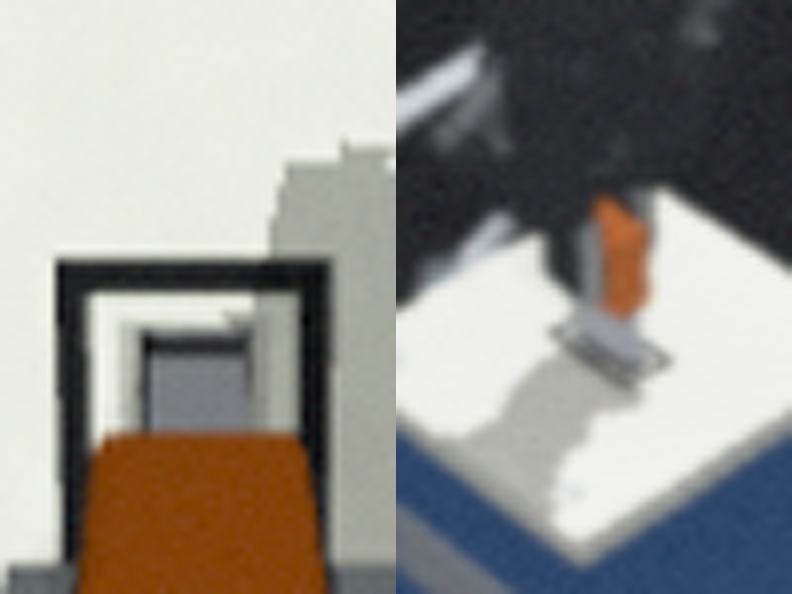

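```bash
python3 - <<'E'
from h import *
import pickle
from scipy.optimize import least_squares
s=pickle.load(open("w8.pkl","rb")); c=cam("wrist",s)
g=cv2.cvtColor(cv2.imread("pics/w8raw.png"),cv2.COLOR_BGR2GRAY)
print("rows 196-216, col 252-258",[(i,int(g[i,252:259].mean())) for i in range(190,216)])
print("cols at rows 206-213",[(j,int(g[206:213,j].mean())) for j in range(243,266)])
q=s["tool_rot"]; A=R.from_quat([q[1],q[2],q[3],q[0]]); tp=s["position"]
for z in(.126,.128,.130,.132,.134):
    print(z,"line row at bx -.0001:",proj(c,tp+A.apply([.0149,0,tp[2]-z]))[1].round(2),"; slot edge if dy=0/.001:",[proj(c,tp+A.apply([.016-.0001+d,0,tp[2]-.13]))[1].round(2) for d in(0,.001)])
E
```

```text
rows 196-216, col 252-258 [(190, 234), (191, 233), (192, 166), (193, 55), (194, 33), (195, 33), (196, 71), (197, 204), (198, 233), (199, 228), (200, 218), (201, 162), (202, 91), (203, 45), (204, 59), (205, 109), (206, 124), (207, 124), (208, 124), (209, 124), (210, 125), (211, 124), (212, 124), (213, 124), (214, 106), (215, 82)]
cols at rows 206-213 [(243, 233), (244, 228), (245, 191), (246, 173), (247, 125), (248, 69), (249, 124), (250, 123), (251, 124), (252, 124), (253, 124), (254, 124), (255, 124), (256, 125), (257, 123), (258, 125), (259, 124), (260, 118), (261, 108), (262, 134), (263, 144), (264, 165), (265, 166)]
0.126 line row at bx -.0001: 201.05 ; slot edge if dy=0/.001: [np.float64(201.56), np.float64(200.18)]
0.128 line row at bx -.0001: 201.98 ; slot edge if dy=0/.001: [np.float64(201.56), np.float64(200.18)]
0.13 line row at bx -.0001: 202.93 ; slot edge if dy=0/.001: [np.float64(201.56), np.float64(200.18)]
0.132 line row at bx -.0001: 203.9 ; slot edge if dy=0/.001: [np.float64(201.56), np.float64(200.18)]
0.134 line row at bx -.0001: 204.89 ; slot edge if dy=0/.001: [np.float64(201.56), np.float64(200.18)]
```

>>> {"name": "servo_tool", "arguments": {
  "commands": [
    {"twist": [0, 0, 0], "linear": [0, 0, 0.0005], "jaw": 0.01},
    {"twist": [0, 0, 0], "linear": [0, 0, 0.001], "jaw": 0.01},
    {"twist": [0, 0, 0], "linear": [0, 0, 0.001], "jaw": 0.01},
    {"twist": [0, 0, 0], "linear": [0, 0, 0.001], "jaw": 0.01},
    {"twist": [0, 0, 0], "linear": [0, 0, 0.001], "jaw": 0.01},
    {"twist": [0, 0, 0], "linear": [0, 0, 0.001], "jaw": 0.01},
    {"twist": [0, 0, 0], "linear": [0, 0, 0.001], "jaw": 0.01},
    {"twist": [0, 0, 0], "linear": [0, 0, 0.001], "jaw": 0.01},
    {"twist": [0, 0, 0], "linear": [0, 0, 0.001], "jaw": 0.01},
    {"twist": [0, 0, 0], "linear": [0, 0, 0.001], "jaw": 0.01}
  ]
}}

```text
t: 16.75
position: [0.6227, -0.1089, 0.1604]
tool_rot: [0.002, 0.674, 0.738, 0.003]
force: [1.0, -0.7, -1.0]
grip_width: 0.0149
grip_force: 58.4
```

```bash
python3 - <<'E'
from h import *
s=observe(); print(s["position"],s["force"],s["wrist_torque"],s["grip_force"],np.abs(s["joint_velocities"]).max())
g=cv2.cvtColor(get_image("wrist"),cv2.COLOR_RGB2GRAY); c=cam("wrist",s)
print([(i,int(g[i,252:259].mean())) for i in range(195,210)],[(j,int(g[206:212,j].mean())) for j in range(243,266)])
q=s["tool_rot"]; A=R.from_quat([q[1],q[2],q[3],q[0]]); tp=s["position"]
print([proj(c,tp+A.apply([.0149,0,tp[2]-z]))[1].round(2) for z in(.128,.13,.132)])
save("pics/top9.png",get_image("top"))
a=cv2.imread("pics/top.png").astype(int);b=cv2.imread("pics/top9.png").astype(int); d=np.abs(a-b).max(2)
for n,(x0,y0,x1,y1) in dict(rack=(165,190,225,222),driver=(190,120,215,180),jar=(230,230,252,252),beaker=(103,176,136,206),wrench=(378,188,406,242)).items(): print(n,(d[y0:y1,x0:x1]>60).mean().round(3))
E
```

```text
[ 0.62270837 -0.10890185  0.16044276] [ 1.03039014 -0.67746107 -1.0367324 ] [ 0.01043119  0.06139624 -0.01154783] 58.41349124908447 0.0015779949259321056
[(195, 30), (196, 33), (197, 155), (198, 222), (199, 232), (200, 220), (201, 171), (202, 99), (203, 39), (204, 60), (205, 110), (206, 124), (207, 124), (208, 125), (209, 124)] [(243, 235), (244, 228), (245, 192), (246, 176), (247, 126), (248, 69), (249, 124), (250, 124), (251, 124), (252, 124), (253, 124), (254, 124), (255, 123), (256, 123), (257, 124), (258, 124), (259, 123), (260, 116), (261, 98), (262, 134), (263, 143), (264, 161), (265, 167)]
[np.float64(202.44), np.float64(203.4), np.float64(204.38)]
rack 0.129
driver 0.005
jar 0.312
beaker 0.0
wrench 0.122
```

View pics/top9.png

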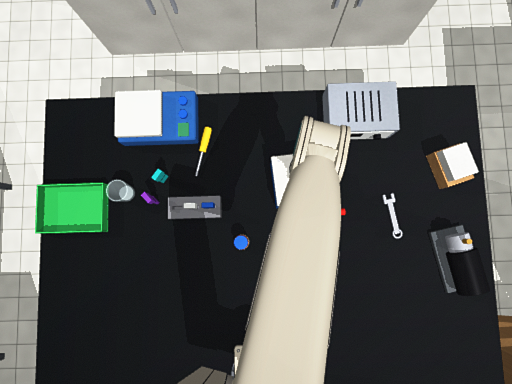

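The top view shows every bystander where it was, with only lighting changes. The computed line height is 130 mm, there is no contact force beyond the holder's weight, and the side gaps are even.

```bash
python3 -c "
from workcell import sign_off; print(sign_off())"
```

```text
the job is handed in; nothing more can be done
None
```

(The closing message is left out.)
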